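# Fit the grating drum and hold the grater's pulse lever

### The arm

A 6-joint arm with a two-finger parallel gripper is mounted at the origin on the work surface. World frame = base frame: x ahead of the robot, y to its left, z up, the work surface at z = 0. Lengths are in mm, angles in rad, forces in N, time in s.
With the tool pointing down it reaches from about 350 to 875 mm from the base axis. Payload 4.2 kg.
Tool frame: the origin (TCP) lies at the very end of the fingers, on their centre line; the grasp point (between the pads) lies 19 mm behind it; z points along the fingers, y is the line along which they close (so a half turn about z gives the same grasp; the last joint's range is limited). The gripper opens to 87 mm and grips with 3 to 60 N. Pads are 19 mm wide; open, the fingers measure 117 mm over their backs; the gripper's body (75 mm by 190 mm) begins 51 mm behind the grasp point.
Start: joints at [1.501, 0.385, 0.008, 0, -1.194, -0.259], TCP at [201.785, 591.508, 222.55] pointing down, gripper open.
Joint ranges: [-3.14, 3.14], [-1.21, 2.06], [-1.07, 1.41], [-3.16, 2.05], [-2.99, -0.16], [-3.1, 3.1]. Speed limits (rad/s): [2.79, 2.79, 3.14, 3.14, 3.14, 3.14].

### API

Orientations are given as a unit quaternion [w, x, y, z].
In Python, from bench import get_obs, grab_frame, sign_off gives the robot as it stands.
- The arm moves only by the tool apply_moves, never from a script. Its argument "commands" is a list of rows, each an object with "xyz": the shift along the tool's x, y, z in mm, a list of three; "delta_rot": the turn, a rotation vector about the tool's x, y, z in degrees, a list of three; "claw": the finger opening in mm, from 0 to 87. A call has 1 to 20 rows; each row shifts and turns the commanded pose from where the row before left it, along the tool's axes as they then stand; what a row does not reach is not made up. A row lasts 1/8 s, in which the tool goes at most 62.5 mm and 10.7 degrees, less where a joint would pass 70% of its speed; a pose out of reach is approached as far as the arm can. A call is refused whole if a number of a shift passes 62.5 or a number of a turn 10.7, either way. A call with a gripper value outside its range is refused whole. The fingers move at their own pace and stop on an object; "squeeze" is the grip in N (left out, the last holds). Time passes only in rows, so rows that do not move let the fingers close. It gives the time, the measured TCP pose, the force, the opening and the grip force at its end, in the units of the state.
- get_obs(): the state, without advancing time (a new reading comes with each control period).
- grab_frame(name): name is "side" or "top"; returns a dict with "img" (384x512x3 uint8, blue, green, red), "intrinsics" (3x3 intrinsics, pixels), "rvec" (rotation vector, rad) and "tvec" (3), from world to camera coordinates, as OpenCV has them. Camera axes: x right, y down, z forward; pixel columns grow to the right and rows downward; lengths in mm; the calibration is good to about 2 mm. A picture is of the moment at which its call begins. There is no depth.
- sign_off(): hands the job in; it is judged then, once.
The state is a dict: "time": time; "q": joint angles; "joint_vel": joint speeds; "joint_torque": joint torques, N m; "eef_pos": TCP position; "orientation": TCP orientation; "ft_force": force on the tool from outside, world axes, zero at the start; "ft_torque": the same for the moment, N m; "width": finger opening in mm; "grip_force": force on a finger pad.
Only numpy, scipy, OpenCV 4.12 (cv2) and the standard library are available. Lean on these libraries where they do the work, as an engineer would, in place of code of your own. Each camera call takes 0.05 s, during which the arm holds its last target. There are 200 camera calls.

### The job

Get the white grater ready and run it: thread the orange spacer ring down the machine's steel spindle until it is fully home on its seat, let it go, then thread the steel grating drum down on top of it, fully home too, and let it go. Only when both are on, press the red lever down past its first two clicks to the third, at the bottom of its travel, and keep pressing against its return spring: you finish while still holding it there. Leave the mug, jar, cup, can and spoon where they stand.

Things in the scene. Friction and masses are not known exactly. Their poses are not given: they have to be found in the camera images.
- machine: the grater: fixed white box on four feet, deck 180 x 300 mm (x by y), deck top 70 mm above the table; origin under its centre on the table, z up. At its +y end a grey column (50 mm along x by 40 mm along y, centred at y = +130 mm) rises to 140 mm above the table and carries the red lever on its outer (+y) face; the spindle stands at y = -80 mm. It stands at a different place and yaw each time.
- seat (a point): centre of the grey seat flange (60 mm across) at the spindle's foot, on the spindle's axis, 74 mm above the table, z up along the spindle: where the underside of the first ring rests. The steel spindle is 18 mm in diameter and 58 mm tall above this point; its top 14 mm taper to 6 mm.
- spindle_tip (a point): top of the spindle, on its axis, 58 mm above the seat
- spacer: loose orange plastic ring, 52 mm outside, 24 mm bore, 20 mm high, 60 g; lies flat on the table; origin at the centre of its underside, z along its axis. Either face may go down.
- drum: loose steel grating drum, a ring with rows of small dark teeth (look only), 46 mm outside, 24 mm bore, 24 mm high, about 110 g; stands flat on the table; origin at the centre of its underside, z along its axis. Either end may go down. Fully home it rests on the spacer, its underside 20 mm above the seat.
- lever_pad (a point): centre of the top face of the red lever pad, which sticks 46 mm out of the column's +y face (34 mm wide along the machine's x, 12 mm thick). The top face is level, 130 mm above the table at rest; this point moves straight down with the lever, 25 mm out from the column's face. The column top is 10 mm above the pad at rest, 40 mm when it is fully down.
- lever (a joint): travel of the lever straight down in m: 0 at rest, clicks at 0.010, 0.020 and 0.030 (the third), hard stop at 0.031. A spring always returns it: about 5 N at the start rising to about 9 N at the third click, and before each click there is a hump (up to about 8, 10 and 12 N) after which the push needed drops to 1 to 3 N just short of the click, so a force stop below 15 N can halt short of the third.
- mug: bystander: white mug, 76 mm across with a handle, 85 mm high; origin under its centre
- jar: bystander: amber glass jar with red cap, 60 mm across, 60 mm high; origin under its centre
- cup: bystander: light white plastic cup, 72 mm across, 90 mm high; origin under its centre
- can: bystander: food can with a green label, 74 mm across, 80 mm high; origin under its centre
- spoon: bystander: steel spoon, 180 mm long along its x, lying on the table beside the machine
There are look-alikes about, which are no part of the job. Of the things that look like the drum, the larger one is meant. Several things have the shape of the spacer; the one meant has the colours described above.

How it is judged:
By the outcome, as a careful person would: the job done as asked, in the order asked, and still so for the second after the job is handed in, while the arm keeps its last pose, push and grip.
It also fails if it takes over 72 s, if anything falls off the work surface, if the arm or the gripper's body presses on something with over 40 N, if the wrist force passes 120 N, or if a joint passes its speed limit or range.

## Working session

There is one attempt and no reset: what is moved stays moved. The work goes in short steps, Python scripts to look and compute and a tool call to move; the robot and the scene stay as the last step left them, time stands still between calls to the robot, and variables do not carry over. Pictures are saved under pics/ and viewed, at most 10 in all, crops included, and the job is handed in when it is done.

Besides the shell and the picture viewer there is one more tool, called as name(argument=value, ...), one argument or row to a line, values as JSON. apply_moves: Moves the arm, as the interface text tells. Its arguments: {"type":"object","properties":{"commands":{"type":"array","items":{"type":"object","properties":{"xyz":{"type":"array","items":{"type":"number"}},"delta_rot":{"type":"array","items":{"type":"number"}},"claw":{"type":"number"}}}},"squeeze":{"type":"number"}},"required":["commands"]}

```bash
mkdir -p pics; python3 - <<'E'
from bench import *
import cv2,pickle
o=get_obs();print({k:o[k] for k in('time','eef_pos','orientation','width')})
for n in('top','side'):
    f=grab_frame(n);pickle.dump(f,open(n+'0.pkl','wb'));cv2.imwrite(f'pics/{n}0.png',cv2.resize(f['img'],(800,600),interpolation=cv2.INTER_CUBIC))
    R=cv2.Rodrigues(f['rvec'])[0];print(n,f['intrinsics'],(-R.T@f['tvec'].reshape(3)),R)
E
```

```text
{'time': 0.0, 'eef_pos': array([201.60182348, 590.96303294, 221.4803779 ]), 'orientation': array([ 1.05365897e-03,  9.86502850e-01, -1.63740649e-01, -1.32918838e-04]), 'width': 87.30250627810774}
top [[360.32372927   0.         255.92408773]
 [  0.         360.32372927 194.58858431]
 [  0.           0.           1.        ]] [ 377.72430052   94.14783049 1085.54784824] [[-0.167899   -0.98579894 -0.0032216 ]
 [-0.96220489  0.16458955 -0.2169609 ]
 [ 0.21441007 -0.03332768 -0.97617498]]
side [[421.02874869   0.         255.53384908]
 [  0.         421.02874869 185.76844066]
 [  0.           0.           1.        ]] [ 486.18133889 -760.58183066 1039.8555507 ] [[ 0.99033312 -0.13869609 -0.00192608]
 [-0.10317875 -0.72730575 -0.67851344]
 [ 0.09270631  0.67215306 -0.73458547]]
```

View pics/top0.png

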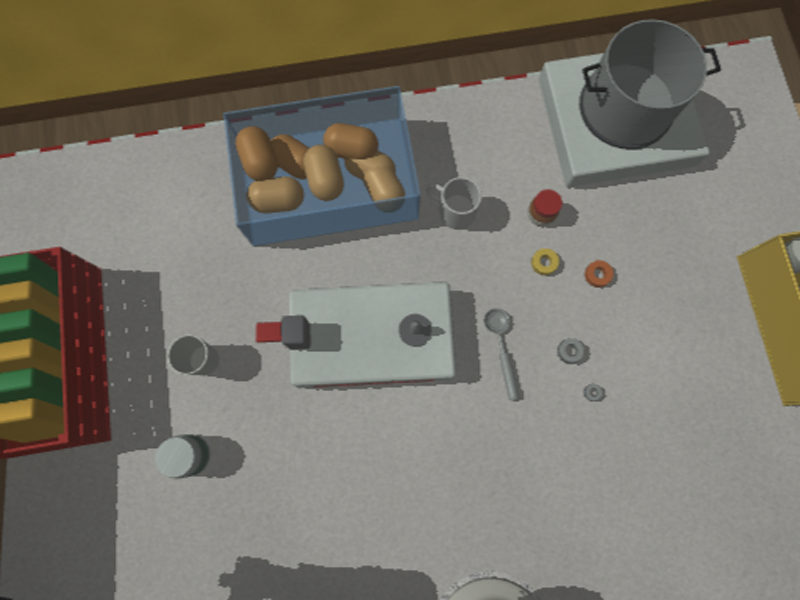

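View pics/side0.png

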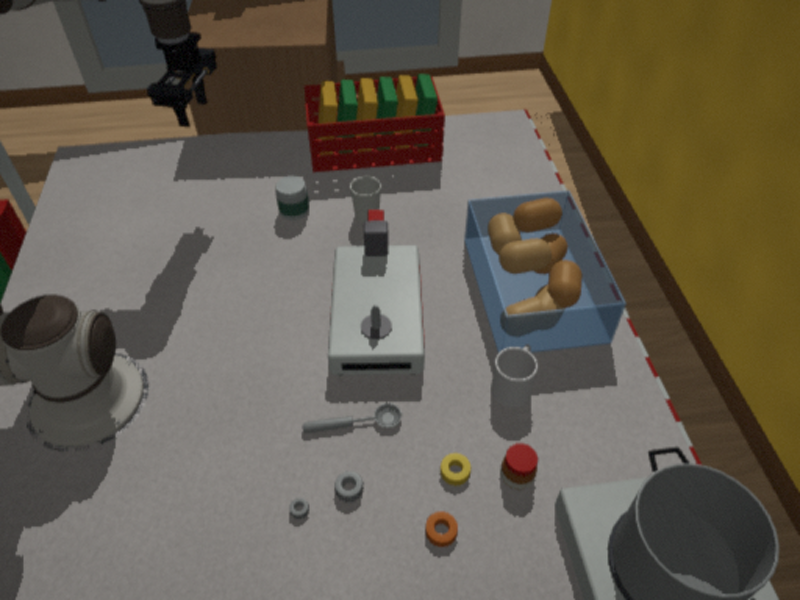

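The top view shows the orange ring at (600,273), the large drum at (571,350), the spindle at about (415,330) and the lever at (268,331), all in 800x600 pixels. The side view agrees: ring (442,528), drum (348,487), flange (376,326). I'll take enlarged crops next.

```bash
python3 - <<'E'
import cv2,pickle,numpy as np
T=pickle.load(open('top0.pkl','rb'));S=pickle.load(open('side0.pkl','rb'))
def crop(f,x,y,w,h,s):return cv2.resize(f['img'][y:y+h,x:x+w],None,fx=s,fy=s,interpolation=cv2.INTER_CUBIC)
c=np.zeros((600,800,3),np.uint8)
def put(i,x,y):c[y:y+i.shape[0],x:x+i.shape[1]]=i
put(crop(T,155,170,145,85,3.5),0,0)      # top machine
put(crop(S,200,125,80,120,3.5)[:300],510,0)
put(crop(T,345,160,50,50,6),0,300)
put(crop(S,200,290,50,50,6),300,300)
put(crop(S,205,180,65,65,3),605,400)
cv2.imwrite('pics/c1.png',c)
for f in(T,S):
    h=cv2.cvtColor(f['img'],cv2.COLOR_BGR2HSV)
    m=cv2.inRange(h,(3,150,80),(13,255,255));
    n,l,st,ce=cv2.connectedComponentsWithStats(m)
    for i in range(1,n):
        if st[i,4]>25:print(st[i],ce[i])
E
```

```text
[375 168  17  14 128] [383.359375  174.5546875]
[ 39 217   2  27  31] [ 39.19354839 231.22580645]
[ 39 261   3  17  27] [ 40.55555556 268.55555556]
[252  74  21   2  28] [262.   74.5]
[273 328  19  20 241] [282.19087137 337.7966805 ]
```

View pics/c1.png

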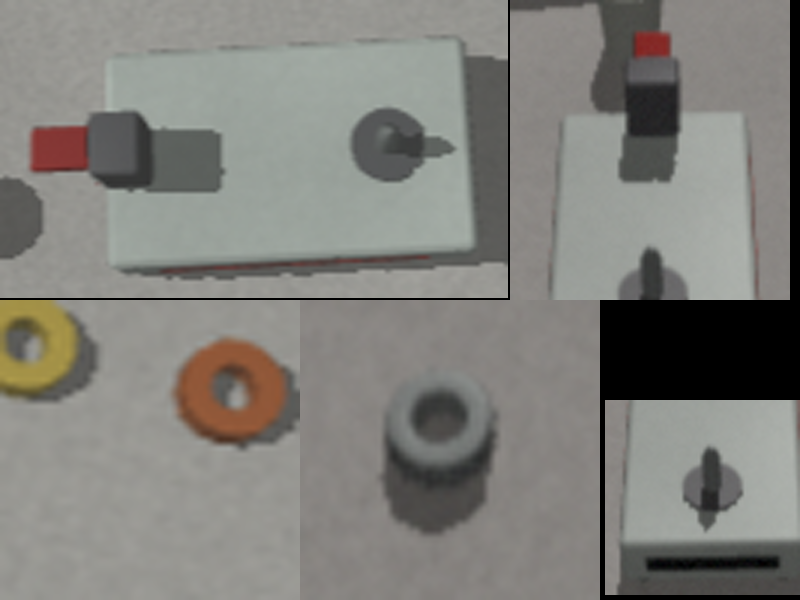

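The crops show a rectangular deck with the column and lever at its left (+y) end, the flange centre at crop (388,145), the orange ring, and the drum's top bore at about crop (440,416). Next I'll fit the poses and overlay them.

```bash
cat > h.py <<'E'
import cv2,pickle,numpy as np
from scipy.optimize import least_squares
from bench import *
def load(n):return pickle.load(open(n,'rb'))
def proj(f,P):return cv2.projectPoints(np.float64(P).reshape(-1,3),f['rvec'],f['tvec'],f['intrinsics'],None)[0].reshape(-1,2)
def ray(f,px,z):
    R=cv2.Rodrigues(f['rvec'])[0];c=-R.T@f['tvec'].reshape(3)
    d=R.T@np.linalg.inv(f['intrinsics'])@np.array([*px,1]);return c+d*(z-c[2])/d[2]
a=np.linspace(0,2*np.pi,60)
def circ(x,y,z,r):return np.c_[x+r*np.cos(a),y+r*np.sin(a),a*0+z]
def M(p,P):
    c,s=np.cos(p[2]),np.sin(p[2]);P=np.float64(P).reshape(-1,3);return np.c_[p[0]+c*P[:,0]-s*P[:,1],p[1]+s*P[:,0]+c*P[:,1],P[:,2]]
def big(f,x,y,w,h,s,curves=()):
    i=cv2.resize(f['img'][y:y+h,x:x+w],None,fx=s,fy=s,interpolation=cv2.INTER_CUBIC)
    for c in curves:
        cv2.polylines(i,[np.int32(((c-[x,y]+.5)*s-.5)*16)],False,(255,0,255),1,cv2.LINE_AA,4)
    return i
E
python3 - <<'E'
from h import *
T=load('top0.pkl');S=load('side0.pkl')
def bb(f,x,y):
    q=np.r_[proj(f,circ(x,y,0,26)),proj(f,circ(x,y,20,26))];return (q.min(0)+q.max(0))/2
t=(np.array([383,174.5]),np.array([282,337.5]))
r=least_squares(lambda p:np.r_[bb(T,*p)-t[0],bb(S,*p)-t[1]],[400,-200]);sp=r.x;print('spacer',r.x,r.fun)
for f,c in((T,t[0]),(S,t[1])):print(ray(f,c,10))
d=ray(S,[223,309],24);print('drum side',d)
C=np.array([[107,58],[463,38],[474,248],[108,265]]);px=(C+.5)/3.5-.5+[155,170]
mp=[[-1,1],[-1,-1],[1,-1],[1,1]]
W=np.array([ray(T,p,70) for p in px]);print(W,np.linalg.norm(W-np.roll(W,1,0),axis=1))
sS=(np.array([[563-510,117],[743-510,114]])+.5)/3.5-.5+[200,125]
fl=ray(T,(np.array([388,145])+.5)/3.5-.5+[155,170],74);fs=ray(S,(np.array([713-605,486-400])+.5)/3-.5+[205,180],74);print('flange',fl,fs)
best=None
for sg in(1,-1):
  L=np.array([[sg*90*-1,150,70],[sg*90*-1,-150,70],[sg*90,-150,70],[sg*90,150,70]])
  for y0 in np.arange(0,6.3,.5):
    r=least_squares(lambda p:np.r_[(proj(T,M(p,L))-px).ravel(),(proj(S,M(p,L[[0,3]][::1]))[np.argsort(proj(S,M(p,L[[0,3]]))[:,0])]-sS).ravel()],[*W[:,:2].mean(0),y0])
    if best is None or r.cost<best.cost-1e-6:best=r
p=best.x;print('machine',p,np.degrees(p[2]),best.fun.round(1));print('seat',M(p,[0,-80,74]),'pad',M(p,[0,175,130]))
np.savez('p.npz',m=p,sp=sp,d=d[:2])
deck=M(p,[[-90,-150,70],[90,-150,70],[90,150,70],[-90,150,70],[-90,-150,70]])
pad=M(p,[[-17,150,130],[17,150,130],[17,196,130],[-17,196,130],[-17,150,130]])
s=M(p,[0,-80,74])[0]
cur=lambda f:[proj(f,q) for q in(deck,pad,circ(s[0],s[1],74,30),circ(s[0],s[1],132,3),circ(*sp,20,26),circ(*sp,0,26),circ(*sp,20,12),circ(d[0],d[1],24,23),circ(d[0],d[1],24,12),circ(d[0],d[1],0,23))]
c=np.zeros((600,800,3),np.uint8)
def put(i,x,y):c[y:y+i.shape[0],x:x+i.shape[1]]=i
put(big(T,155,170,145,85,3.5,cur(T)),0,0);put(big(S,200,125,80,120,2.5,cur(S)),510,0)
put(big(T,345,160,50,80,3.7,cur(T)),0,300);put(big(S,200,290,110,65,5,cur(S)),190,300)
cv2.imwrite('pics/c2.png',c)
E
```

```text
spacer [ 610.02489132 -339.00326274] [-0.38282063  0.18231719  0.10933959  0.31467756]
[ 610.43792171 -340.61867611   10.        ]
[ 610.04556687 -338.50807183   10.        ]
drum side [ 470.91840631 -248.8670192    24.        ]
[[659.96503229 257.70269168  70.        ]
 [626.98738221 -36.56337532  70.        ]
 [454.48485995 -12.83436214  70.        ]
 [490.42469183 278.39293953  70.        ]] [170.79816568 296.10816198 174.1269257  293.43655661]
flange [547.92409528  40.81352536  74.        ] [551.59175067  38.87156083  74.        ]
machine [ 5.58458614e+02  1.20256953e+02 -1.21935333e-01] -6.986379935818299 [-0.4 -2.   0.9 -1.   1.9  1.  -0.5  1.2 -1.4 -1.8  0.8 -1.7]
seat [[548.72794251  40.85094562  74.        ]] pad [[579.74445871 293.95759453 130.        ]]Traceback (most recent call last):
  File "<stdin>", line 29, in <module>
  File "<stdin>", line 27, in put
ValueError: could not broadcast input array from shape (325,550,3) into shape (300,550,3)
```

apply_moves(
  commands=[
    {"xyz": [34.3, 37.4, 0], "claw": 66},
    {"xyz": [34.3, 37.4, 0]},
    {"xyz": [34.3, 37.4, 0]},
    {"xyz": [34.3, 37.4, 0]},
    {"xyz": [34.3, 37.4, 0]},
    {"xyz": [34.3, 37.4, 0]},
    {"xyz": [34.3, 37.4, 0]},
    {"xyz": [34.3, 37.4, 0]},
    {"xyz": [34.3, 37.4, 0]},
    {"xyz": [34.3, 37.4, 0]},
    {"xyz": [34.3, 37.4, 0]},
    {"xyz": [34.3, 37.4, 0]},
    {"xyz": [34.3, 37.4, 0]},
    {"xyz": [34.3, 37.4, 0]},
    {"xyz": [34.3, 37.4, 0]},
    {"xyz": [34.3, 37.4, 0]},
    {"xyz": [34.3, 37.4, 0]},
    {"xyz": [34.3, 37.4, 0]},
    {"xyz": [34.3, 37.4, 0]},
    {"xyz": [34.4, 37.4, 0]},
  ],
)

```text
invalid input
```

```bash
cat >> h.py <<'E'
def goto(x,y,z):
    from scipy.spatial.transform import Rotation as Ro
    o=get_obs();q=o['orientation'];R=Ro.from_quat([*q[1:],q[0]])
    print('t',o['time'],'pos',o['eef_pos'].round(1),'z axis',R.as_matrix()[:,2].round(3),'y axis',R.as_matrix()[:,1].round(3),'F',o['ft_force'].round(1),'w',round(o['width'],1),'-> tool',(R.inv().apply(np.array([x,y,z])-o['eef_pos'])).round(1))
E
python3 - <<'E'
from h import *
T=load('top0.pkl');S=load('side0.pkl');P=np.load('p.npz');p=P['m'];sp=P['sp'];d=P['d']
deck=M(p,[[-90,-150,70],[90,-150,70],[90,150,70],[-90,150,70],[-90,-150,70]])
pad=M(p,[[-17,150,130],[17,150,130],[17,196,130],[-17,196,130],[-17,150,130]])
s=[549.5,40.3]
cur=lambda f:[proj(f,q) for q in(deck,pad,circ(s[0],s[1],74,30),circ(s[0],s[1],132,3),circ(*sp,20,26),circ(*sp,0,26),circ(*sp,20,12),circ(d[0],d[1],24,23),circ(d[0],d[1],24,12),circ(d[0],d[1],0,23))]
c=np.zeros((600,800,3),np.uint8)
def put(i,x,y):
    i=i[:600-y,:800-x];c[y:y+i.shape[0],x:x+i.shape[1]]=i
put(big(T,155,170,145,85,3.5,cur(T)),0,0);put(big(S,200,125,80,120,3.5,cur(S)),510,0)
put(big(T,345,160,50,80,3.7,cur(T)),0,300);put(big(S,200,290,110,65,4.6,cur(S)),190,300)
cv2.imwrite('pics/c2.png',c)
goto(610,-339,60)
E
```

```text
t 0.1 pos [201.7 591.  221.6] z axis [-0.    -0.002 -1.   ] y axis [-0.323 -0.946  0.002] F [0.  0.5 0. ] w 86.9 -> tool [686.9 747.9 163.1]
```

View pics/c2.png

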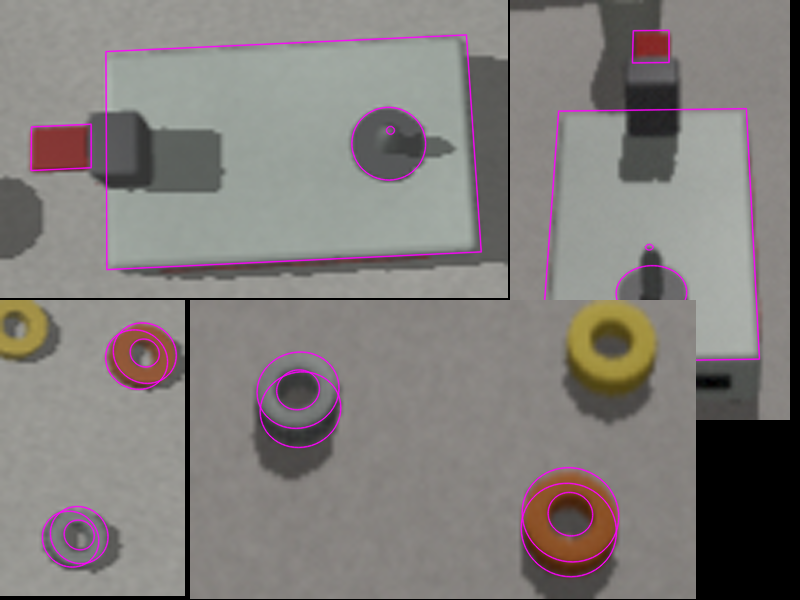

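The overlays fit the deck, pad, flange, spacer and drum within a pixel or so. The move was refused, probably because each row needs every field.

apply_moves(
  commands=[
    {"xyz": [34, 37, 0], "delta_rot": [0, 0, 0], "claw": 66},
    {"xyz": [34, 37, 0], "delta_rot": [0, 0, 0], "claw": 66},
    {"xyz": [34, 37, 0], "delta_rot": [0, 0, 0], "claw": 66},
    {"xyz": [34, 37, 0], "delta_rot": [0, 0, 0], "claw": 66},
    {"xyz": [34, 37, 0], "delta_rot": [0, 0, 0], "claw": 66},
    {"xyz": [34, 37, 0], "delta_rot": [0, 0, 0], "claw": 66},
    {"xyz": [34, 37, 0], "delta_rot": [0, 0, 0], "claw": 66},
    {"xyz": [34, 37, 0], "delta_rot": [0, 0, 0], "claw": 66},
    {"xyz": [34, 37, 0], "delta_rot": [0, 0, 0], "claw": 66},
    {"xyz": [34, 37, 0], "delta_rot": [0, 0, 0], "claw": 66},
    {"xyz": [34, 37, 0], "delta_rot": [0, 0, 0], "claw": 66},
    {"xyz": [34, 37, 0], "delta_rot": [0, 0, 0], "claw": 66},
    {"xyz": [34, 37, 0], "delta_rot": [0, 0, 0], "claw": 66},
    {"xyz": [34, 37, 0], "delta_rot": [0, 0, 0], "claw": 66},
    {"xyz": [34, 37, 0], "delta_rot": [0, 0, 0], "claw": 66},
    {"xyz": [34, 37, 0], "delta_rot": [0, 0, 0], "claw": 66},
    {"xyz": [34, 37, 0], "delta_rot": [0, 0, 0], "claw": 66},
    {"xyz": [34, 37, 30], "delta_rot": [0, 0, 0], "claw": 66},
    {"xyz": [34, 37, 30], "delta_rot": [0, 0, 0], "claw": 66},
    {"xyz": [34, 37, 30], "delta_rot": [0, 0, 0], "claw": 66},
  ],
  squeeze=20,
)

```text
time: 2.6
eef_pos: [606.7, -329.9, 131.0]
orientation: [-0.0, 0.987, -0.164, -0.0]
ft_force: [-0.2, 1.2, 0.8]
width: 66.3
grip_force: 0.0
```

```bash
python3 -c "
from h import *
goto(610,-339.5,1.5)"
```

```text
t 2.6 pos [ 606.7 -329.9  131. ] z axis [-0.001  0.    -1.   ] y axis [-0.323 -0.946 -0.   ] F [-0.2  1.2  0.8] w 66.3 -> tool [  6.3   8.1 129.5]
```

apply_moves(
  commands=[
    {"xyz": [6.5, 8, 20], "delta_rot": [0, 0, 0], "claw": 66},
    {"xyz": [0, 0, 40], "delta_rot": [0, 0, 0], "claw": 66},
    {"xyz": [0, 0, 40], "delta_rot": [0, 0, 0], "claw": 66},
    {"xyz": [0, 0, 18], "delta_rot": [0, 0, 0], "claw": 66},
    {"xyz": [0, 0, 9], "delta_rot": [0, 0, 0], "claw": 66},
    {"xyz": [0, 0, 0], "delta_rot": [0, 0, 0], "claw": 66},
  ],
)

```text
time: 3.35
eef_pos: [610.5, -338.0, 6.2]
orientation: [0.0, 0.987, -0.163, 0.0]
ft_force: [0.6, -0.3, 0.4]
width: 65.8
grip_force: 0.0
```

```bash
python3 - <<'E'
from h import *
goto(610,-339.5,1.5)
c=np.zeros((600,800,3),np.uint8)
T=grab_frame('top');S=grab_frame('side')
c[:600,:400]=big(T,345,135,50,75,8);c[:600,400:800]=big(S,255,280,50,75,8)
cv2.imwrite('pics/g1.png',c)
E
```

```text
t 3.35 pos [ 610.5 -338.     6.2] z axis [ 0.001 -0.    -1.   ] y axis [-0.322 -0.947  0.   ] F [ 0.6 -0.3  0.4] w 65.8 -> tool [0.  1.5 4.7]
```

View pics/g1.png

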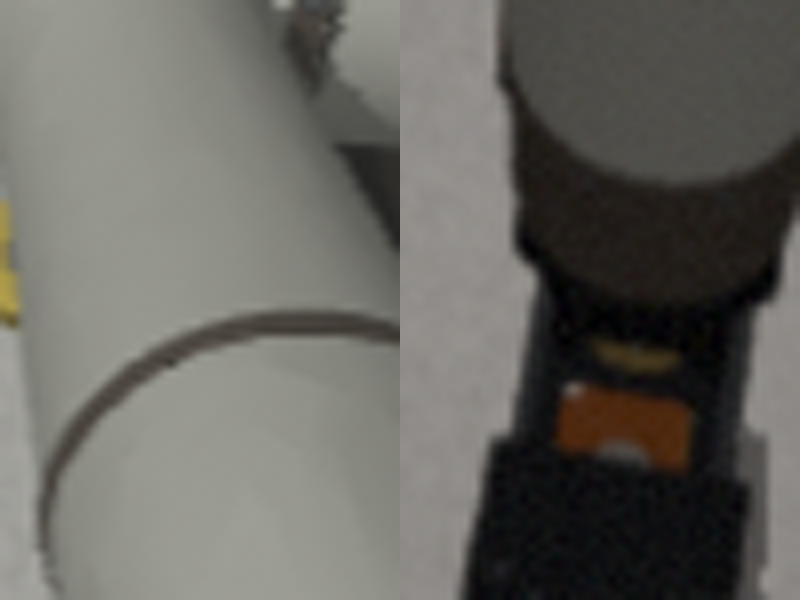

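The orange ring sits between the fingers, at about (625,430) in the right panel. I'll lower to about 2.5 mm and grip.

apply_moves(
  commands=[
    {"xyz": [0, 1, 4], "delta_rot": [0, 0, 0], "claw": 66},
    {"xyz": [0, 0, 0], "delta_rot": [0, 0, 0], "claw": 45},
    {"xyz": [0, 0, 0], "delta_rot": [0, 0, 0], "claw": 45},
    {"xyz": [0, 0, 0], "delta_rot": [0, 0, 0], "claw": 45},
    {"xyz": [0, 0, 0], "delta_rot": [0, 0, 0], "claw": 45},
  ],
  squeeze=20,
)

```text
time: 4.08
eef_pos: [609.7, -339.2, 1.8]
orientation: [0.0, 0.987, -0.164, 0.0]
ft_force: [-0.1, 0.4, 1.1]
width: 51.8
grip_force: 20.0
```

```bash
python3 -c "
from h import *
goto(549.5,40.3,150)"
```

```text
t 4.075 pos [ 609.7 -339.2    1.8] z axis [ 0. -0. -1.] y axis [-0.323 -0.946  0.   ] F [-0.1  0.4  1.1] w 51.8 -> tool [-179.5 -339.7 -148.3]
```

apply_moves(
  commands=[
    {"xyz": [0, 0, -30], "delta_rot": [0, 0, 0], "claw": 45},
    {"xyz": [0, 0, -50], "delta_rot": [0, 0, 0], "claw": 45},
    {"xyz": [0, 0, -50], "delta_rot": [0, 0, 0], "claw": 45},
    {"xyz": [0, 0, -20], "delta_rot": [0, 0, 0], "claw": 45},
    {"xyz": [-18, -34, 0], "delta_rot": [0, 0, 0], "claw": 45},
    {"xyz": [-18, -34, 0], "delta_rot": [0, 0, 0], "claw": 45},
    {"xyz": [-18, -34, 0], "delta_rot": [0, 0, 0], "claw": 45},
    {"xyz": [-18, -34, 0], "delta_rot": [0, 0, 0], "claw": 45},
    {"xyz": [-18, -34, 0], "delta_rot": [0, 0, 0], "claw": 45},
    {"xyz": [-18, -34, 0], "delta_rot": [0, 0, 0], "claw": 45},
    {"xyz": [-18, -34, 0], "delta_rot": [0, 0, 0], "claw": 45},
    {"xyz": [-18, -34, 0], "delta_rot": [0, 0, 0], "claw": 45},
    {"xyz": [-18, -34, 0], "delta_rot": [0, 0, 0], "claw": 45},
    {"xyz": [-17, -33, 0], "delta_rot": [0, 0, 0], "claw": 45},
    {"xyz": [0, 0, 0], "delta_rot": [0, 0, 0], "claw": 45},
    {"xyz": [0, 0, 0], "delta_rot": [0, 0, 0], "claw": 45},
  ],
)

```text
time: 6.08
eef_pos: [549.6, 39.4, 151.5]
orientation: [0.0, 0.987, -0.164, -0.0]
ft_force: [-0.1, -0.1, -0.9]
width: 51.5
grip_force: 20.0
```

```bash
python3 - <<'E'
from h import *
goto(549.5,40.3,76)
S=grab_frame('side');T=grab_frame('top');s=[549.5,40.3];e=get_obs()['eef_pos']
z=e[2]-2
cur=lambda f:[proj(f,q) for q in(circ(*s,74,30),circ(*s,132,3),circ(e[0],e[1],z,26),circ(e[0],e[1],z+20,26),circ(e[0],e[1],z+20,12))]
c=np.zeros((600,800,3),np.uint8)
c[:600,:400]=big(T,235,165,80,120,5,cur(T));c[:600,400:800]=big(S,200,130,80,120,5,cur(S))
cv2.imwrite('pics/g2.png',c)
E
```

```text
t 6.075 pos [549.6  39.4 151.5] z axis [-0. -0. -1.] y axis [-0.323 -0.946  0.   ] F [-0.1 -0.1 -0.9] w 51.5 -> tool [-0.4 -0.8 75.5]
```

View pics/g2.png

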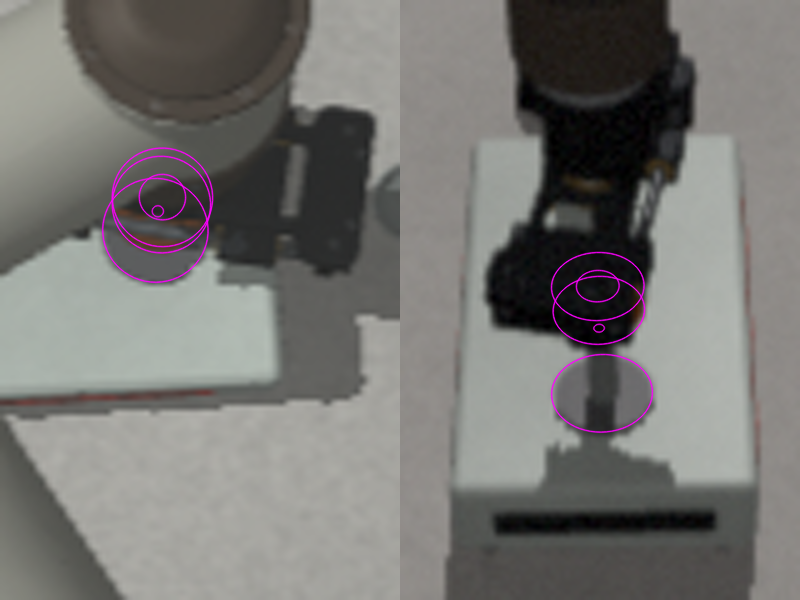

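The ring is held (opening 51.5 mm) and the tool is over the flange. The spindle's shadow and foot at (600,390) match the model, so I'll descend in stages.

apply_moves(
  commands=[
    {"xyz": [0, -0.5, 10], "delta_rot": [0, 0, 0], "claw": 45},
    {"xyz": [0, 0, 6], "delta_rot": [0, 0, 0], "claw": 45},
    {"xyz": [0, 0, 6], "delta_rot": [0, 0, 0], "claw": 45},
    {"xyz": [0, 0, 6], "delta_rot": [0, 0, 0], "claw": 45},
    {"xyz": [0, 0, 6], "delta_rot": [0, 0, 0], "claw": 45},
    {"xyz": [0, 0, 0], "delta_rot": [0, 0, 0], "claw": 45},
  ],
)

```text
time: 6.92
eef_pos: [549.5, 40.0, 116.9]
orientation: [0.0, 0.987, -0.164, -0.001]
ft_force: [-0.3, -0.4, -0.0]
width: 51.4
grip_force: 20.0
```

Now 15 mm down over the tip with no contact.

apply_moves(
  commands=[
    {"xyz": [0, 0, 6], "delta_rot": [0, 0, 0], "claw": 45},
    {"xyz": [0, 0, 6], "delta_rot": [0, 0, 0], "claw": 45},
    {"xyz": [0, 0, 6], "delta_rot": [0, 0, 0], "claw": 45},
    {"xyz": [0, 0, 6], "delta_rot": [0, 0, 0], "claw": 45},
    {"xyz": [0, 0, 6], "delta_rot": [0, 0, 0], "claw": 45},
    {"xyz": [0, 0, 6], "delta_rot": [0, 0, 0], "claw": 45},
    {"xyz": [0, 0, 3], "delta_rot": [0, 0, 0], "claw": 45},
    {"xyz": [0, 0, 0], "delta_rot": [0, 0, 0], "claw": 45},
  ],
)

```text
time: 7.92
eef_pos: [549.8, 40.0, 78.3]
orientation: [0.0, 0.987, -0.164, -0.0]
ft_force: [-0.6, -0.1, -0.8]
width: 51.4
grip_force: 20.0
```

apply_moves(
  commands=[
    {"xyz": [0, 0, 1.5], "delta_rot": [0, 0, 0], "claw": 45},
    {"xyz": [0, 0, 1], "delta_rot": [0, 0, 0], "claw": 45},
    {"xyz": [0, 0, 0], "delta_rot": [0, 0, 0], "claw": 45},
  ],
)

```text
time: 8.3
eef_pos: [549.9, 40.0, 76.1]
orientation: [-0.0, 0.987, -0.164, 0.0]
ft_force: [1.0, 0.6, -1.0]
width: 51.2
grip_force: 20.0
```

apply_moves(
  commands=[
    {"xyz": [0, 0, 0], "delta_rot": [0, 0, 0], "claw": 66},
    {"xyz": [0, 0, 0], "delta_rot": [0, 0, 0], "claw": 66},
    {"xyz": [0, 0, 0], "delta_rot": [0, 0, 0], "claw": 66},
    {"xyz": [0, 0, -20], "delta_rot": [0, 0, 0], "claw": 66},
    {"xyz": [0, 0, -40], "delta_rot": [0, 0, 0], "claw": 66},
    {"xyz": [0, 0, -30], "delta_rot": [0, 0, 0], "claw": 66},
    {"xyz": [0, 0, 0], "delta_rot": [0, 0, 0], "claw": 62},
  ],
)

```text
time: 9.18
eef_pos: [551.5, 40.6, 168.9]
orientation: [-0.001, 0.987, -0.163, 0.003]
ft_force: [0.6, -0.6, -0.6]
width: 63.4
grip_force: 0.0
```

```bash
python3 -c "
from h import *
goto(470.9,-248.9,60)"
```

```text
t 9.175 pos [551.5  40.6 168.9] z axis [ 0.006  0.002 -1.   ] y axis [-0.323 -0.947 -0.004] F [ 0.6 -0.6 -0.6] w 63.4 -> tool [ 16.5 300.4 107.9]
```

apply_moves(
  commands=[
    {"xyz": [2, 33, 0], "delta_rot": [0, 0, 0], "claw": 62},
    {"xyz": [2, 33, 0], "delta_rot": [0, 0, 0], "claw": 62},
    {"xyz": [2, 33, 0], "delta_rot": [0, 0, 0], "claw": 62},
    {"xyz": [2, 33, 0], "delta_rot": [0, 0, 0], "claw": 62},
    {"xyz": [2, 33, 0], "delta_rot": [0, 0, 0], "claw": 62},
    {"xyz": [2, 33, 0], "delta_rot": [0, 0, 0], "claw": 62},
    {"xyz": [2, 33, 30], "delta_rot": [0, 0, 0], "claw": 62},
    {"xyz": [2, 33, 30], "delta_rot": [0, 0, 0], "claw": 62},
    {"xyz": [2, 35, 30], "delta_rot": [0, 0, 0], "claw": 62},
    {"xyz": [0, 0, 20], "delta_rot": [0, 0, 0], "claw": 62},
    {"xyz": [0, 0, 0], "delta_rot": [0, 0, 0], "claw": 62},
    {"xyz": [0, 0, 0], "delta_rot": [0, 0, 0], "claw": 62},
  ],
)

```text
time: 10.68
eef_pos: [470.7, -248.6, 56.3]
orientation: [0.0, 0.987, -0.163, 0.0]
ft_force: [1.1, 0.5, 0.5]
width: 62.1
grip_force: 0.0
```

```bash
python3 - <<'E'
from h import *
goto(470.9,-248.9,3)
S=grab_frame('side');T=grab_frame('top');s=[549.5,40.3];d=np.load('p.npz')['d']
cur=lambda f:[proj(f,q) for q in(circ(*s,74,26),circ(*s,94,26),circ(*s,132,3),circ(*d,24,23),circ(*d,24,12))]
c=np.zeros((600,800,3),np.uint8)
c[:300,:400]=big(T,235,180,80,60,5,cur(T));c[:300,400:]=big(S,200,180,80,60,5,cur(S));c[300:,:400]=big(T,330,190,80,60,5,cur(T));c[300:,400:]=big(S,185,275,80,60,5,cur(S))
cv2.imwrite('pics/g3.png',c)
E
```

```text
t 10.675 pos [ 470.7 -248.6   56.3] z axis [ 0. -0. -1.] y axis [-0.322 -0.947  0.   ] F [1.1 0.5 0.5] w 62.1 -> tool [ 0.2  0.2 53.3]
```

View pics/g3.png

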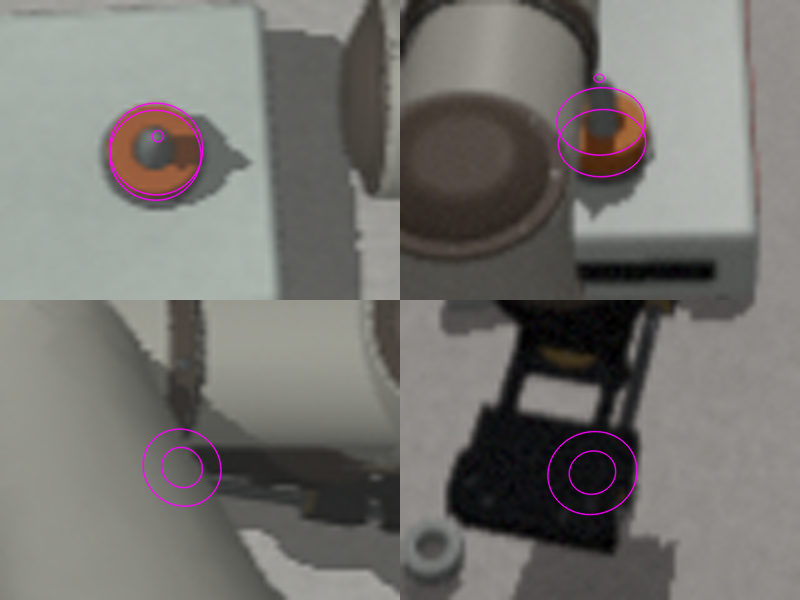

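The spacer is home on the spindle: the orange ring at (155,150) matches its modelled outline. Next is the drum.

apply_moves(
  commands=[
    {"xyz": [0, 0, 20], "delta_rot": [0, 0, 0], "claw": 62},
    {"xyz": [0, 0, 18], "delta_rot": [0, 0, 0], "claw": 62},
    {"xyz": [0, 0, 10], "delta_rot": [0, 0, 0], "claw": 62},
    {"xyz": [0, 0, 4], "delta_rot": [0, 0, 0], "claw": 62},
    {"xyz": [0, 0, 0], "delta_rot": [0, 0, 0], "claw": 62},
    {"xyz": [0, 0, 0], "delta_rot": [0, 0, 0], "claw": 38},
    {"xyz": [0, 0, 0], "delta_rot": [0, 0, 0], "claw": 38},
    {"xyz": [0, 0, 0], "delta_rot": [0, 0, 0], "claw": 38},
    {"xyz": [0, 0, 0], "delta_rot": [0, 0, 0], "claw": 38},
  ],
  squeeze=25,
)

```text
time: 11.9
eef_pos: [470.6, -248.8, 4.4]
orientation: [0.0, 0.987, -0.164, 0.0]
ft_force: [0.2, -0.2, 2.3]
width: 44.7
grip_force: 25.0
```

```bash
python3 -c "
from h import *
goto(549.5,40.3,160)"
```

```text
t 11.9 pos [ 470.6 -248.8    4.4] z axis [ 0.001 -0.    -1.   ] y axis [-0.323 -0.946  0.   ] F [ 0.2 -0.2  2.3] w 44.7 -> tool [ -18.5 -299.1 -155.6]
```

apply_moves(
  commands=[
    {"xyz": [0, 0, -30], "delta_rot": [0, 0, 0], "claw": 38},
    {"xyz": [0, 0, -50], "delta_rot": [0, 0, 0], "claw": 38},
    {"xyz": [0, 0, -50], "delta_rot": [0, 0, 0], "claw": 38},
    {"xyz": [0, 0, -26], "delta_rot": [0, 0, 0], "claw": 38},
    {"xyz": [-2, -33, 0], "delta_rot": [0, 0, 0], "claw": 38},
    {"xyz": [-2, -33, 0], "delta_rot": [0, 0, 0], "claw": 38},
    {"xyz": [-2, -33, 0], "delta_rot": [0, 0, 0], "claw": 38},
    {"xyz": [-2, -33, 0], "delta_rot": [0, 0, 0], "claw": 38},
    {"xyz": [-2, -33, 0], "delta_rot": [0, 0, 0], "claw": 38},
    {"xyz": [-2, -33, 0], "delta_rot": [0, 0, 0], "claw": 38},
    {"xyz": [-2, -33, 0], "delta_rot": [0, 0, 0], "claw": 38},
    {"xyz": [-2, -33, 0], "delta_rot": [0, 0, 0], "claw": 38},
    {"xyz": [-2.5, -35, 0], "delta_rot": [0, 0, 0], "claw": 38},
    {"xyz": [0, 0, 0], "delta_rot": [0, 0, 0], "claw": 38},
    {"xyz": [0, 0, 10], "delta_rot": [0, 0, 0], "claw": 38},
    {"xyz": [0, 0, 10], "delta_rot": [0, 0, 0], "claw": 38},
    {"xyz": [0, 0, 0], "delta_rot": [0, 0, 0], "claw": 38},
  ],
)

```text
time: 14.02
eef_pos: [548.2, 39.2, 138.6]
orientation: [0.001, 0.986, -0.164, -0.002]
ft_force: [0.7, -0.5, -0.8]
width: 44.7
grip_force: 25.0
```

apply_moves(
  commands=[
    {"xyz": [0.3, -0.5, 5], "delta_rot": [0, 0, 0], "claw": 38},
    {"xyz": [0, 0, 5], "delta_rot": [0, 0, 0], "claw": 38},
    {"xyz": [0, 0, 5], "delta_rot": [0, 0, 0], "claw": 38},
    {"xyz": [0, 0, 5], "delta_rot": [0, 0, 0], "claw": 38},
    {"xyz": [0, 0, 0], "delta_rot": [0, 0, 0], "claw": 38},
  ],
)

```text
time: 14.65
eef_pos: [549.5, 40.5, 119.5]
orientation: [0.0, 0.987, -0.164, -0.0]
ft_force: [0.4, 0.5, -1.4]
width: 44.6
grip_force: 25.0
```

apply_moves(
  commands=[
    {"xyz": [0, 0, 5], "delta_rot": [0, 0, 0], "claw": 38},
    {"xyz": [0, 0, 5], "delta_rot": [0, 0, 0], "claw": 38},
    {"xyz": [0, 0, 5], "delta_rot": [0, 0, 0], "claw": 38},
    {"xyz": [0, 0, 3], "delta_rot": [0, 0, 0], "claw": 38},
    {"xyz": [0, 0, 2], "delta_rot": [0, 0, 0], "claw": 38},
    {"xyz": [0, 0, 0], "delta_rot": [0, 0, 0], "claw": 38},
    {"xyz": [0, 0, 0], "delta_rot": [0, 0, 0], "claw": 38},
  ],
)

```text
time: 15.52
eef_pos: [550.0, 40.6, 100.2]
orientation: [-0.0, 0.987, -0.164, 0.0]
ft_force: [0.2, -0.0, -1.1]
width: 44.7
grip_force: 25.0
```

apply_moves(
  commands=[
    {"xyz": [0, 0, 1], "delta_rot": [0, 0, 0], "claw": 38},
    {"xyz": [0, 0, 0.8], "delta_rot": [0, 0, 0], "claw": 38},
    {"xyz": [0, 0, 0], "delta_rot": [0, 0, 0], "claw": 38},
    {"xyz": [0, 0, 0], "delta_rot": [0, 0, 0], "claw": 62},
    {"xyz": [0, 0, 0], "delta_rot": [0, 0, 0], "claw": 62},
    {"xyz": [0, 0, 0], "delta_rot": [0, 0, 0], "claw": 62},
    {"xyz": [0, 0, -20], "delta_rot": [0, 0, 0], "claw": 62},
    {"xyz": [0, 0, -40], "delta_rot": [0, 0, 0], "claw": 62},
    {"xyz": [0, 0, -40], "delta_rot": [0, 0, 0], "claw": 62},
    {"xyz": [0, 0, 0], "delta_rot": [0, 0, 0], "claw": 30},
  ],
)

```text
time: 16.77
eef_pos: [552.1, 41.1, 202.1]
orientation: [-0.002, 0.987, -0.163, 0.004]
ft_force: [0.3, 0.9, -0.3]
width: 57.6
grip_force: 0.0
```

```bash
python3 - <<'E'
from h import *
p=np.load('p.npz')['m'];pd=M(p,[0,175,130])[0];print(pd)
# lever-pad refinement: red blob centroid vs model, initial frames
for n in('top0.pkl','side0.pkl'):
    f=load(n);h=cv2.cvtColor(f['img'],cv2.COLOR_BGR2HSV);m=cv2.inRange(h,(0,120,60),(10,255,255))|cv2.inRange(h,(170,120,60),(180,255,255))
    k=proj(f,pd)[0];x,y=np.int32(k);mm=m[y-15:y+15,x-15:x+15];ys,xs=np.nonzero(mm);print(n,k,xs.min()+x-15,xs.max()+x-15,ys.min()+y-15,ys.max()+y-15)
goto(pd[0],pd[1],190)
E
```

```text
[579.74445871 293.95759453 130.        ]
top0.pkl [171.24989027 211.61848879] 164 179 206 218
side0.pkl [239.7817528  137.37927889] 236 245 134 140
t 16.775 pos [552.1  41.1 202.1] z axis [ 0.008  0.002 -1.   ] y axis [-0.322 -0.947 -0.005] F [ 0.3  0.9 -0.3] w 57.6 -> tool [ -55.4 -248.2   12.9]
```

apply_moves(
  commands=[
    {"xyz": [-6.8, -31.5, 0], "delta_rot": [0, 0, 0], "claw": 0},
    {"xyz": [-6.8, -31.5, 0], "delta_rot": [0, 0, 0], "claw": 0},
    {"xyz": [-6.8, -31.5, 0], "delta_rot": [0, 0, 0], "claw": 0},
    {"xyz": [-6.8, -31.5, 0], "delta_rot": [0, 0, 0], "claw": 0},
    {"xyz": [-6.8, -31.5, 0], "delta_rot": [0, 0, 0], "claw": 0},
    {"xyz": [-6.8, -31.5, 0], "delta_rot": [0, 0, 0], "claw": 0},
    {"xyz": [-6.8, -31.5, 0], "delta_rot": [0, 0, 0], "claw": 0},
    {"xyz": [-6.8, -31.5, 0], "delta_rot": [0, 0, 0], "claw": 0},
    {"xyz": [0, 0, 20], "delta_rot": [0, 0, 0], "claw": 0},
    {"xyz": [0, 0, 20], "delta_rot": [0, 0, 0], "claw": 0},
    {"xyz": [0, 0, 15], "delta_rot": [0, 0, 0], "claw": 0},
    {"xyz": [0, 0, 0], "delta_rot": [0, 0, 0], "claw": 0},
    {"xyz": [0, 0, 0], "delta_rot": [0, 0, 0], "claw": 0},
  ],
)

```text
time: 18.4
eef_pos: [580.2, 296.8, 143.9]
orientation: [-0.0, 0.987, -0.164, 0.001]
ft_force: [0.3, 0.4, 0.2]
width: 0.7
grip_force: 0.0
```

```bash
python3 - <<'E'
from h import *
goto(580,297,130)
S=grab_frame('side');T=grab_frame('top');s=[549.7,40.3];p=np.load('p.npz')['m'];e=get_obs()['eef_pos']
pad=M(p,[[-17,150,130],[17,150,130],[17,196,130],[-17,196,130],[-17,150,130]])
cur=lambda f:[proj(f,q) for q in(pad,circ(*s,94,23),circ(*s,118,23),circ(*s,94,26),circ(*s,132,3),circ(e[0],e[1],e[2],3))]
c=np.zeros((600,800,3),np.uint8)
c[:300,:400]=big(T,235,180,80,60,5,cur(T));c[:300,400:]=big(S,200,180,80,60,5,cur(S));c[300:,:400]=big(T,140,180,80,60,5,cur(T));c[300:,400:]=big(S,200,110,80,60,5,cur(S))
cv2.imwrite('pics/g4.png',c)
E
```

```text
t 18.4 pos [580.2 296.8 143.9] z axis [ 0.001  0.    -1.   ] y axis [-0.323 -0.946 -0.001] F [0.3 0.4 0.2] w 0.7 -> tool [-0.3 -0.1 13.9]
```

View pics/g4.png

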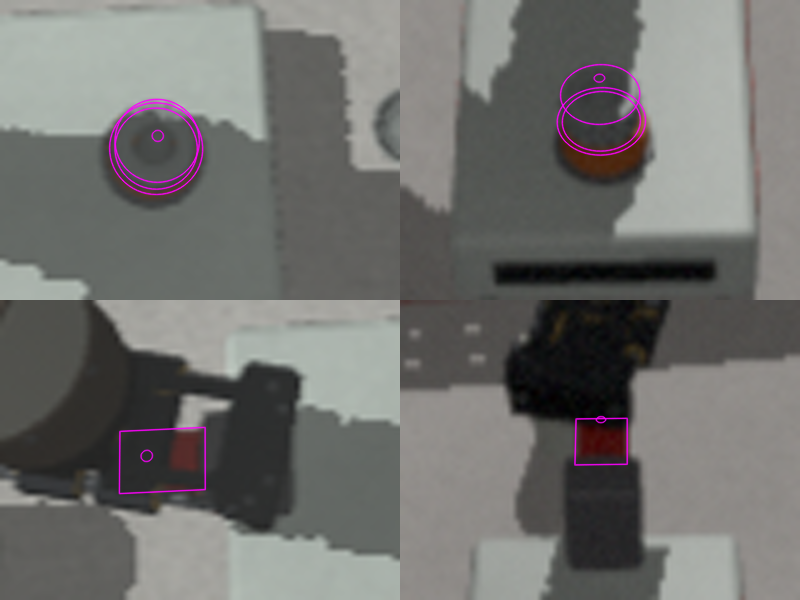

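The drum is home on the spacer; its outline at (155,145) and (600,95) matches the model. The closed fingers are over the red pad, so I'll press down.

apply_moves(
  commands=[
    {"xyz": [0, 0, 6], "delta_rot": [0, 0, 0], "claw": 0},
    {"xyz": [0, 0, 6], "delta_rot": [0, 0, 0], "claw": 0},
    {"xyz": [0, 0, 4], "delta_rot": [0, 0, 0], "claw": 0},
    {"xyz": [0, 0, 2], "delta_rot": [0, 0, 0], "claw": 0},
    {"xyz": [0, 0, 0], "delta_rot": [0, 0, 0], "claw": 0},
  ],
)

```text
time: 19.12
eef_pos: [579.7, 296.6, 127.2]
orientation: [0.0, 0.987, -0.163, 0.0]
ft_force: [-3.5, -1.1, 9.5]
width: 0.6
grip_force: 4.7
```

apply_moves(
  commands=[
    {"xyz": [0, 0, 4], "delta_rot": [0, 0, 0], "claw": 0},
    {"xyz": [0, 0, 4], "delta_rot": [0, 0, 0], "claw": 0},
    {"xyz": [0, 0, 4], "delta_rot": [0, 0, 0], "claw": 0},
    {"xyz": [0, 0, 4], "delta_rot": [0, 0, 0], "claw": 0},
    {"xyz": [0, 0, 3], "delta_rot": [0, 0, 0], "claw": 0},
    {"xyz": [0, 0, 3], "delta_rot": [0, 0, 0], "claw": 0},
    {"xyz": [0, 0, 0], "delta_rot": [0, 0, 0], "claw": 0},
  ],
)

```text
time: 20.0
eef_pos: [579.7, 296.7, 103.5]
orientation: [0.0, 0.987, -0.164, 0.0]
ft_force: [-1.1, -0.5, 4.3]
width: 0.8
grip_force: 2.1
```

apply_moves(
  commands=[
    {"xyz": [0, 0, 2], "delta_rot": [0, 0, 0], "claw": 0},
    {"xyz": [0, 0, 2], "delta_rot": [0, 0, 0], "claw": 0},
    {"xyz": [0, 0, 2], "delta_rot": [0, 0, 0], "claw": 0},
    {"xyz": [0, 0, 0], "delta_rot": [0, 0, 0], "claw": 0},
    {"xyz": [0, 0, 0], "delta_rot": [0, 0, 0], "claw": 0},
  ],
)

```text
time: 20.62
eef_pos: [579.8, 296.7, 99.3]
orientation: [0.0, 0.987, -0.163, 0.0]
ft_force: [-5.3, -1.8, 12.9]
width: 0.6
grip_force: 6.4
```

apply_moves(
  commands=[
    {"xyz": [0, 0, 1], "delta_rot": [0, 0, 0], "claw": 0},
    {"xyz": [0, 0, 1], "delta_rot": [0, 0, 0], "claw": 0},
    {"xyz": [0, 0, 0], "delta_rot": [0, 0, 0], "claw": 0},
    {"xyz": [0, 0, 0], "delta_rot": [0, 0, 0], "claw": 0},
  ],
)

```text
time: 21.12
eef_pos: [579.9, 296.6, 99.1]
orientation: [-0.0, 0.987, -0.163, 0.001]
ft_force: [-7.6, -2.0, 20.2]
width: 0.5
grip_force: 9.7
```

```bash
python3 - <<'E'
from h import *
S=grab_frame('side');T=grab_frame('top');p=np.load('p.npz')['m']
pad=M(p,[[-17,150,99],[17,150,99],[17,196,99],[-17,196,99],[-17,150,99]])
cur=lambda f:[proj(f,pad)]
c=np.zeros((600,800,3),np.uint8)
c[:300,:400]=big(T,235,180,80,60,5);c[:300,400:]=big(S,200,180,80,60,5);c[300:,:400]=big(T,140,180,80,60,5,cur(T));c[300:,400:]=big(S,200,110,80,60,5,cur(S))
cv2.imwrite('pics/g5.png',c);goto(580,297,99)
E
```

```text
t 21.225 pos [579.9 296.7  99.1] z axis [ 0.002 -0.    -1.   ] y axis [-0.322 -0.947 -0.   ] F [-7.8 -2.8 19.9] w 0.2 -> tool [ 0.  -0.4  0.1]
```

View pics/g5.png

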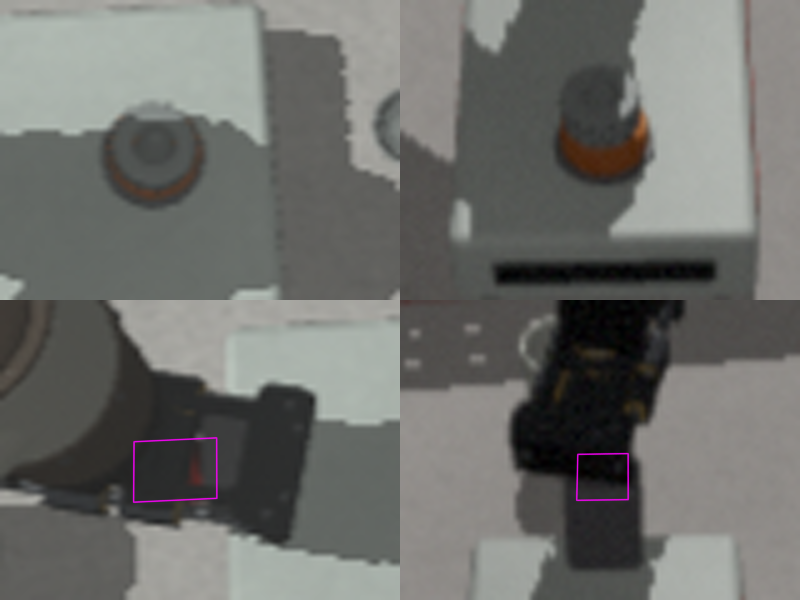

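Drum and spacer are stacked at (600,115), and the pad is at the bottom under the fingers with 20 N on it. I'm handing the job in.

```bash
python3 -c "
from bench import *
print(sign_off())"
```

```text
the job is handed in; nothing more can be done
None
```

The job is handed in at about 21 s: the spacer and then the drum are home on the spindle and released, and the fingers are holding the red lever at its hard stop, past the third click, with about 20 N.

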